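# Eject the drilled block and trap it in the chute

### The arm

A 7-joint arm with a two-finger parallel gripper is mounted at the origin on a cart in front of the work surface, level with it; the furniture and walls round the work are solid. World frame = base frame: x ahead of the robot, y to its left, z up, the work surface at z = 0. Lengths are in m, angles in rad, forces in N, time in s.
With the tool pointing down it reaches from about 0.35 to 0.9 m from the base axis. Payload 8.1 kg.
Tool frame: the origin (TCP) lies midway between the tips of the shut fingers; the grasp point (between the pads) lies 19 mm behind it; z points along the fingers, y is the line along which they close (so a half turn about z gives the same grasp; the last joint's range is limited). The gripper opens to 85 mm and grips with 20 to 120 N. Pads are 22 mm wide; open, the fingers measure 114 mm over their backs; the gripper's body (76 mm by 85 mm) begins 54 mm behind the grasp point. The pads swing forward as they close: fully open they stand 13 mm farther back than shut.
Start: joints at [1.104, 0.434, 0.025, 1.573, -0.012, 1.134, -0.075], TCP at [0.222, -0.584, 0.231] pointing down, gripper open.
Joint ranges: [-2.62, 2.62], [-0.44, 2.09], [-1.27, 1.32], [0.08, 2.57], [-1.32, 4.46], [0.12, 2], [-2.74, 2.74]. Speed limits (rad/s): [2.22, 2.22, 3.01, 3.01, 3.14, 3.14, 3.14].

### API

Orientations are given as [roll, pitch, yaw] about the fixed x, y, z axes, in that order (R = Rz(yaw) Ry(pitch) Rx(roll)).
In Python, from cell import manip gives the robot as it stands.
- The arm moves only by the shell command python3 -m creep 'ROWS' [OPENING] [FORCE]. ROWS is JSON, a list of rows, each a list of 4 numbers: the shift along the tool's x, y, z in m, then the turn about the tool's z in rad. A call has 1 to 12 rows; each row is the pose to reach, as a shift and turn from the pose commanded when the call began, along the tool's axes at that moment; what a row does not reach only later rows make up. A row lasts 1/8 s, in which the tool goes at most 62.5 mm and 10.7 degrees, less where a joint would pass 70% of its speed; a pose out of reach is approached as far as the arm can. A call with a gripper value outside its range is refused whole. OPENING is the opening, from 0 (shut) to 1 (fully open), set as the call begins (- or left out, the last holds). The fingers move at their own pace and stop on an object; FORCE is the grip in N (left out, the last holds). Time passes only in rows, so rows that repeat a pose let the fingers close. It gives the time, the measured TCP pose, the force, the opening and the grip force at its end, in the units of the state.
- manip.get_obs(): the state, without advancing time (a new reading comes with each control period).
- manip.read_camera(name): name is "scene" or "side" or "wrist"; returns the picture (384x512x3 uint8, red, green, blue); there is no depth.
- manip.camera_info(name): a dict with "vertical_fov" (degrees; the focal length in pixels is half the picture's height over the tangent of half this angle, whatever the lens; pixels are square), "cx", "cy" (the principal point, pixels), "R" (3x3) and "t" (3): a world point X has camera coordinates R X + t; the wrist camera has in their place "hand_eye" (4x4, takes a point from camera to tool coordinates, whose origin is the TCP and whose axes are the flange's). Camera axes: x right, y down, z forward; pixel columns grow to the right and rows downward; lengths in m; the calibration is good to about 2 mm. A picture is of the moment at which its call begins: read the wrist's pose just before it. camera_info takes no time and is no camera call.
- manip.close_job(): hands the job in; it is judged then, once.
The state is a dict: "t": time; "q": joint angles; "dq": joint speeds; "effort": joint torques, N m; "tcp_pos": TCP position; "tcp_rot": TCP orientation; "wrist_force": force on the tool from outside, world axes, zero at the start; "wrist_torque": the same for the moment, N m; "grip_width": finger opening in m; "grasp_force": force on a finger pad.
Only numpy, scipy, OpenCV 4.12 (cv2) and the standard library are available. Lean on these libraries where they do the work, as an engineer would, in place of code of your own. Each camera call takes 0.05 s, during which the arm holds its last target. There are 200 camera calls.

### The job

Eject the hardwood block from the spring-loaded drilling jig: press the round green button fully down with one finger, and with the other finger, inside the sloping aluminium chute, stop the block when it pops out, before it slides away down the chute. Finish holding it like that: button still pressed, block lying in the chute against the other finger. Do not grip or lift the block, and leave the other things where they are.

Things in the scene. Friction and masses are not known exactly. Their poses are not given: they have to be found in the camera images.
- jig: drilling jig fixed to the table: plywood base 290 x 142 x 12 mm under an aluminium chute that slopes down at 17 degrees towards the jig's -x. Origin: on the table top, under the chute's centre line, beside the green button. z up, x horizontal along the chute, uphill (to pocket and spring barrel). A dark steel drill-guide bridge spans the pocket at x = 64 to 120 mm, up to 136 mm above the table.
- hardwood_block: orange-brown hardwood block, 76 x 44 x 44 mm, 0.07 to 0.14 kg, loose; starts in the pocket with its length (own y) along the chute. Origin: centre of its underside, at jig x = 85 mm at the start, front face at about 49 mm. Let go, a pusher shoves it downhill with 2.4 N, falling to 1.2 N over 60 mm; then it slides out of the low end. Well trapped, its origin is at jig x = 15 to 75 mm.
- eject_button (a joint): travel of the green button, m: 0 up, 0.010 fully down. A spring lifts it (about 1.5 N at the top, 4 N at the bottom); it does not latch. A brass gate that stands 6 mm proud of the chute floor sinks with it and lets the block go at about 6 mm.
- button_top (a point): centre of the top of the green button (round, 30 mm across), 64 mm above the table when up, 54 mm when down; at jig x = 0, y = -58 mm, so 58 mm beside the chute's centre line, on the robot's right when the chute points at the robot. Moves with the button.
- stop_point (a point): point on the chute floor's centre line beside the button (jig x = y = 0), 42 mm above the table; axes as the jig's. Channel 48 mm wide inside, walls 5 mm thick and 18 mm high; floor slick. A fingertip here, level with one on the pressed button, hangs 12 mm above the floor and stops the block after about 40 mm.
- tape_measure: yellow tape measure, 39 x 84 x 64 mm, a bystander; origin at the centre of its underside
- jar_washers: low clear jar of washers, 68 mm across, 66 mm high, a bystander; origin at the centre of its underside
- chute_end (a point): middle of the chute floor's open low end (jig x = -72 mm), 20 mm above the table

How it is judged:
By the outcome, as a careful person would: the job done as asked, in the order asked, and still so for the second after the job is handed in, while the arm keeps its last pose, push and grip.
It also fails if it takes over 32 s, if anything falls off the work surface, if the arm or the gripper's body presses on something with over 40 N, if the wrist force passes 120 N, or if a joint passes its speed limit or range.

## Working session

There is one attempt and no reset: what is moved stays moved. The work goes in short steps, Python scripts to look and compute and a shell command to move; the robot and the scene stay as the last step left them, time stands still between calls to the robot, and variables do not carry over. Pictures are saved under pics/ and viewed, at most 10 in all, crops included, and the job is handed in when it is done.

```bash
mkdir -p pics
python3 - <<'E'
from cell import manip
import cv2
o=manip.get_obs();print(o)
for n in("scene","side","wrist"):
    cv2.imwrite(f"pics/{n}0.png",manip.read_camera(n)[:,:,::-1]);print(n,manip.camera_info(n))
E
```

```text
{'t': 0.0, 'q': array([ 1.10439909,  0.43521236,  0.02496833,  1.57410688, -0.01157933,
        1.13400466, -0.07511097]), 'dq': array([ 0.00065304,  0.00030747, -0.00016684, -0.00026221,  0.00040146,
       -0.00194474,  0.00066939]), 'effort': array([-7.39762272e-04, -6.70472431e+01,  1.02445956e+00, -3.16211772e+01,
        1.54119171e-02,  1.23889706e-02, -3.22415524e-06]), 'tcp_pos': array([ 0.22215098, -0.58363811,  0.23052874]), 'tcp_rot': array([-3.14001412e+00,  1.60368012e-04,  3.63729461e-01]), 'wrist_force': array([0.57071873, 0.37143757, 0.22123129]), 'wrist_torque': array([ 0.01662868, -0.03807072, -0.06088941]), 'grasp_force': 0.0, 'grip_width': 0.08568405552858027}
scene {'vertical_fov': 55.3149271363732, 'cx': 254.57718448239612, 'cy': 189.63078764176967, 'R': array([[-0.57596792, -0.81726949, -0.01820791],
       [-0.57225941,  0.41900346, -0.70495054],
       [ 0.58376375, -0.39560925, -0.70902271]]), 't': array([0.50640459, 0.24727828, 0.75325553])}
side {'vertical_fov': 43.17879321360574, 'cx': 254.23332954541044, 'cy': 199.67614566366262, 'R': array([[-0.85672536, -0.51547711, -0.01746419],
       [-0.25366213,  0.45058647, -0.85593654],
       [ 0.44908482, -0.72887254, -0.51678588]]), 't': array([0.57166728, 0.07799509, 1.08378286])}
wrist {'vertical_fov': 68.68759269195307, 'cx': 254.6576918336915, 'cy': 192.9183216466951, 'hand_eye': array([[-2.09432874e-04, -9.50623081e-01, -3.10347731e-01,
         8.00241693e-02],
       [ 9.99999525e-01, -4.94567140e-04,  8.40071113e-04,
         1.39021383e-03],
       [-9.52078780e-04, -3.10347408e-01,  9.50622733e-01,
        -1.42778577e-01],
       [ 0.00000000e+00,  0.00000000e+00,  0.00000000e+00,
         1.00000000e+00]])}
```

View pics/scene0.png

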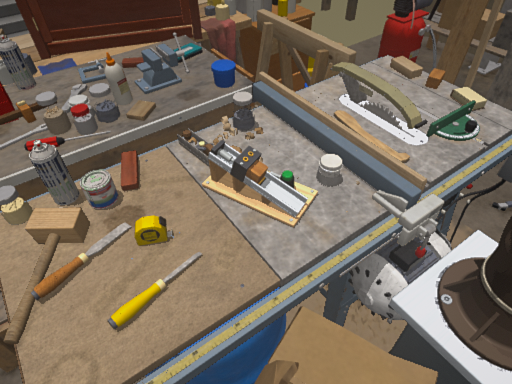

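View pics/side0.png

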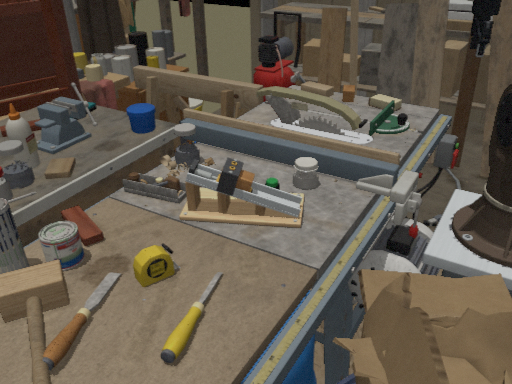

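The jig is at about (255,180) in the scene picture and (245,195) in the side picture, with the green button at (288,177) and (272,183). I'll enlarge both.

Run:
```python
import cv2
a=cv2.imread("pics/scene0.png")[120:230,190:350];b=cv2.imread("pics/side0.png")[145:235,170:330]
cv2.imwrite("pics/sc.png",cv2.resize(a,None,fx=5,fy=5,interpolation=cv2.INTER_CUBIC))
cv2.imwrite("pics/si.png",cv2.resize(b,None,fx=5,fy=5,interpolation=cv2.INTER_CUBIC))
```

```text
(no output)
```

View pics/sc.png

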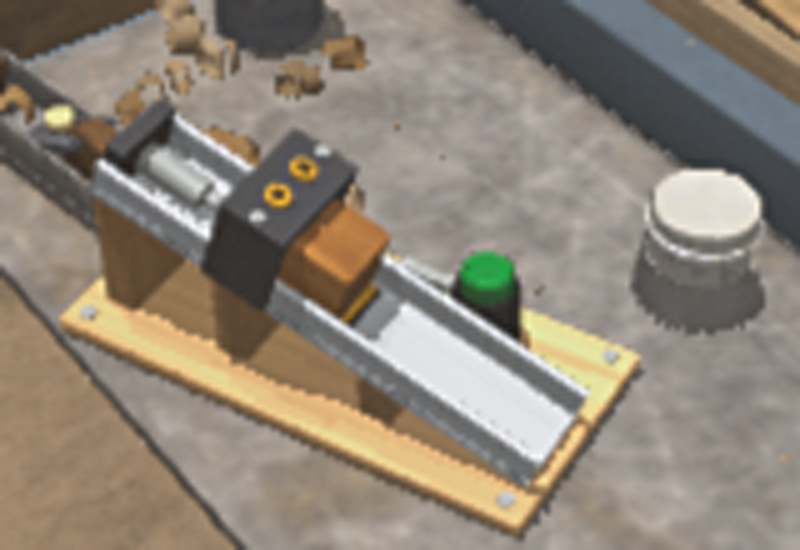

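View pics/si.png

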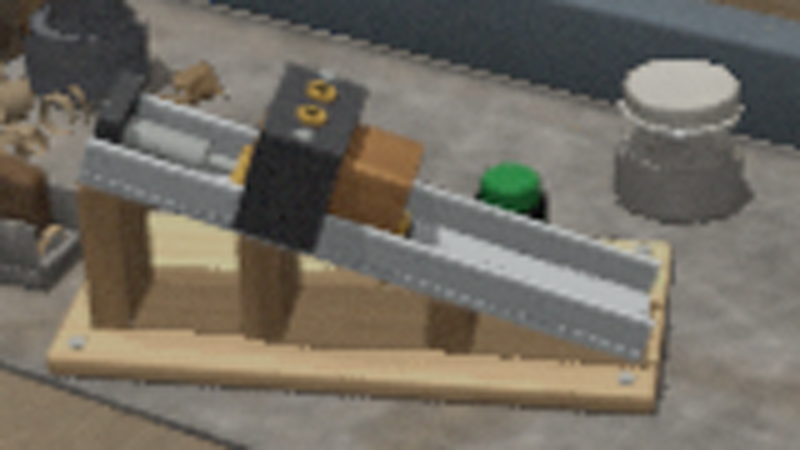

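```bash
cat > h.py <<'E'
import numpy as np
from cell import manip
def proj(n,P):
    c=manip.camera_info(n);f=192/np.tan(np.radians(c["vertical_fov"])/2)
    q=np.atleast_2d(P)@c["R"].T+c["t"];return q[:,:2]/q[:,2:]*f+[c["cx"],c["cy"]]
E
python3 - <<'E'
from h import *
from scipy.optimize import least_squares
sc=lambda p:(np.array(p)+.5)/5-.5+[190,120]; si=lambda p:(np.array(p)+.5)/5-.5+[170,145]
def W(p,L):
    c,s=np.cos(p[2]),np.sin(p[2]);L=np.array(L,float);return np.c_[p[0]+c*L[:,0]-s*L[:,1],p[1]+s*L[:,0]+c*L[:,1],L[:,2]]
def res(p,raw=0):
    x0,y0=p[3:5]
    L=[[0,-.058,.064],[x0,y0,.012],[x0,y0+.142,.012],[x0+.29,y0+.142,.012]]
    a=proj("scene",W(p,L))-sc([(487,269),(637,357),(518,528),(64,318)])
    b=proj("side",W(p,L))-si([(511,180),(670,243),(657,403),(50,360)])
    r=np.r_[a,b].ravel();return r
best=min((least_squares(res,[.6,-.1,y,-.1,-.08]) for y in(-1.5,-.7,0,.7,1.5)),key=lambda s:s.cost)
p=best.x;print(p,np.degrees(p[2]),best.cost);print(best.fun.reshape(-1,2).round(2))
L=[[0,-.058,.064],[0,0,.042],[-.072,0,.02],[.049,0,.057]]
print(W(p,L).round(4)); print(((proj("scene",W(p,L))-[190,120])*5).round(),((proj("side",W(p,L))-[170,145])*5).round())
E
```

```text
[ 0.50803886  0.19481317  0.39393458 -0.0797149  -0.09297879] 22.57078867901802 4.085864359344163
[[-0.28  0.18]
 [ 1.11 -0.4 ]
 [ 0.1   0.38]
 [-1.73 -0.  ]
 [ 0.2  -0.42]
 [ 1.18  0.09]
 [ 0.12 -0.78]
 [-1.01 -0.51]]
[[0.5303 0.1413 0.064 ]
 [0.508  0.1948 0.042 ]
 [0.4416 0.1672 0.02  ]
 [0.5533 0.2136 0.057 ]]
[[484. 268.]
 [427. 365.]
 [549. 448.]
 [346. 310.]] [[510. 176.]
 [496. 275.]
 [647. 324.]
 [393. 242.]]
```

The fit is within about 1.5 px. The button is at about (0.530, 0.141), the stop point at about (0.508, 0.195), and the jig yaw is 22.6°. I'll lift first, then travel above it with the fingers set to about 44 mm.

```bash
python3 -m creep '[[0,0,-0.05,0],[0.02,-0.02,-0.1,0],[0.06,-0.06,-0.1,0],[0.1,-0.105,-0.1,0],[0.14,-0.15,-0.1,0],[0.18,-0.195,-0.1,0],[0.22,-0.24,-0.1,0],[0.26,-0.285,-0.1,0],[0.3,-0.33,-0.1,0],[0.34,-0.375,-0.1,0],[0.38,-0.42,-0.1,0],[0.42,-0.46,-0.1,0]]' 0.515 20
python3 -m creep '[[0.04,-0.045,0,-0.01],[0.08,-0.09,0,-0.02],[0.11,-0.125,0.03,-0.03],[0.125,-0.137,0.07,-0.03],[0.125,-0.137,0.09,-0.03],[0.125,-0.137,0.09,-0.03],[0.125,-0.137,0.09,-0.03],[0.125,-0.137,0.09,-0.03]]'
python3 - <<'E'
from h import *
import cv2
o=manip.get_obs();print({k:o[k] for k in("t","tcp_pos","tcp_rot","wrist_force","grip_width")})
np.savez("w1.npz",p=o["tcp_pos"],r=o["tcp_rot"])
cv2.imwrite("pics/w1.png",manip.read_camera("wrist")[:,:,::-1])
E
```

```text
t: 1.65
tcp_pos: [0.4514, -0.0028, 0.3315]
tcp_rot: [3.141, -0.0, 0.364]
wrist_force: [1.4, -1.1, 0.1]
grip_width: 0.044
grasp_force: 0.0
t: 2.65
tcp_pos: [0.5199, 0.1677, 0.2426]
tcp_rot: [3.141, -0.002, 0.393]
wrist_force: [-0.9, -0.1, -0.4]
grip_width: 0.0441
grasp_force: 0.0
{'t': 2.65, 'tcp_pos': array([0.51992648, 0.16767122, 0.2426002 ]), 'tcp_rot': array([ 3.14120159e+00, -2.08894000e-03,  3.93093920e-01]), 'wrist_force': array([-0.92805999, -0.12241532, -0.3567953 ]), 'grip_width': 0.044059027133150845}
```

View pics/w1.png

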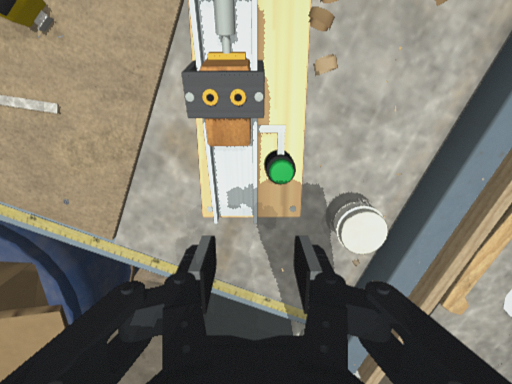

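The wrist view shows the green button centred near (280,168). The chute walls end at about (214,220) and (257,216), and the fingers straddle the line between them. I'll check the fit against this view.

Run:
```python
from h import *
import cv2
from scipy.spatial.transform import Rotation as Ro
from scipy.optimize import least_squares
w=np.load("w1.npz");c=manip.camera_info("wrist");f=192/np.tan(np.radians(c["vertical_fov"])/2)
R=Ro.from_euler("xyz",w["r"]).as_matrix();H=c["hand_eye"]
im=cv2.imread("pics/w1.png");h=cv2.cvtColor(im,cv2.COLOR_BGR2HSV)
m=cv2.inRange(h,(50,120,110),(75,255,255));n,l,s,ce=cv2.connectedComponentsWithStats(m);i=1+s[1:,4].argmax();print("button px",ce[i],s[i])
def pr(P):
    q=((np.array(P)-w["p"])@R-H[:3,3])@H[:3,:3];return q[:,:2]/q[:,2:]*f+[c["cx"],c["cy"]]
def W(p,L):
    a,b=np.cos(p[2]),np.sin(p[2]);L=np.array(L,float);return np.c_[p[0]+a*L[:,0]-b*L[:,1],p[1]+b*L[:,0]+a*L[:,1],L[:,2]]
p=[.50804,.19481,.39393]
L=[[0,-.058,.064],[-.0797,-.093,.012],[-.0797,.049,.012],[.064,-.034,.136],[.064,.034,.136],[-.072,0,.02]]
print(pr(W(p,L)).round(1))
big=cv2.resize(im[20:230,170:320],None,fx=3.6,fy=2.8*3.6/2.8*0.79,interpolation=cv2.INTER_CUBIC) if 0 else cv2.resize(im[80:230,180:310],None,fx=4,fy=4,interpolation=cv2.INTER_CUBIC)
for u in pr(W(p,L)): cv2.circle(big,tuple(int(v) for v in (u-[180,80])*4),3,(255,0,255),-1)
cv2.imwrite("pics/w1c.png",big)
```

```text
button px [281.30227273 171.28863636] [270 160  24  23 440]
[[277.3 173.5]
 [297.4 218.5]
 [198.8 218.7]
 [257.7 121.6]
 [178.9 121.7]
 [232.3 215.8]]
```

View pics/w1c.png

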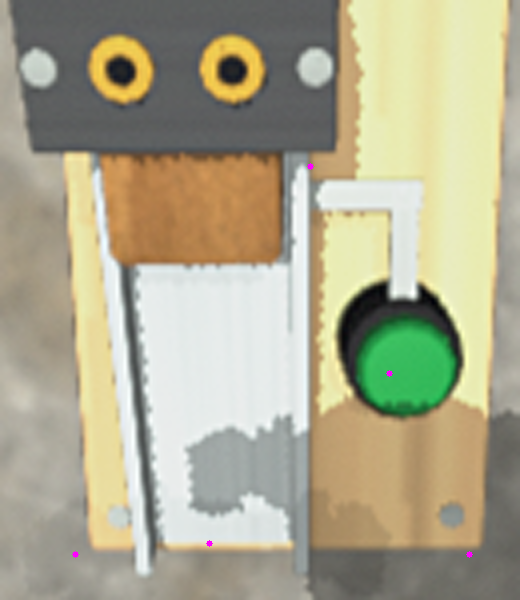

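The wrist view puts the button about 4 px right of and 3 px above the prediction, roughly 4 mm along tool y and 2 mm along tool x. I'll shift by that and descend to just above the button.

```bash
python3 -m creep '[[0.002,0.004,0.03,0],[0.002,0.004,0.08,0],[0.002,0.004,0.13,0],[0.002,0.004,0.16,0],[0.002,0.004,0.165,0],[0.002,0.004,0.165,0],[0.002,0.004,0.165,0]]'
python3 - <<'E'
from h import *
import cv2
a=manip.read_camera("scene")[120:230,190:350];b=manip.read_camera("side")[145:235,170:330]
f=lambda i:cv2.resize(i[:,:,::-1],None,fx=3.4,fy=3.1 if 0 else 3.0,interpolation=cv2.INTER_CUBIC)
cv2.imwrite("pics/d1.png",np.vstack([f(a),f(b)]))
E
```

```text
t: 3.58
tcp_pos: [0.5238, 0.1653, 0.078]
tcp_rot: [3.141, -0.003, 0.394]
wrist_force: [-0.0, 1.0, 0.1]
grip_width: 0.0443
grasp_force: 0.0
```

View pics/d1.png

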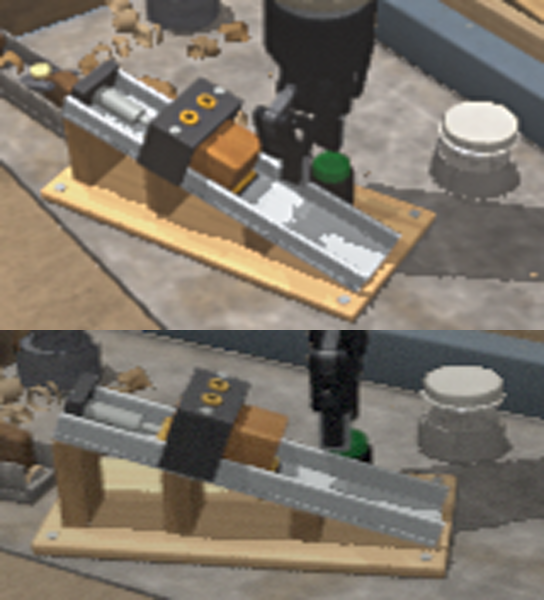

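Both pictures show the left fingertip over the chute beside the button, at (293,183) in the scene view. The right finger is above and behind the button at (331,163). Now the press, watching the force.

```bash
python3 -m creep '[[0,0,0.01,0],[0,0,0.018,0],[0,0,0.022,0],[0,0,0.022,0],[0,0,0.022,0]]'
python3 -m creep '[[0,0,0.002,0],[0,0,0.004,0],[0,0,0.004,0],[0,0,0.004,0]]'
```

```text
t: 4.3
tcp_pos: [0.5228, 0.1647, 0.0544]
tcp_rot: [3.141, 0.0, 0.394]
wrist_force: [1.5, -0.5, 2.4]
grip_width: 0.0439
grasp_force: 2.5
t: 4.8
tcp_pos: [0.5229, 0.1646, 0.0516]
tcp_rot: [3.141, -0.001, 0.394]
wrist_force: [-3.2, -2.9, 19.2]
grip_width: 0.044
grasp_force: 10.5
```

Run:
```python
from h import *
import cv2
print(manip.get_obs()["wrist_force"],manip.get_obs()["tcp_pos"])
a=manip.read_camera("scene")[120:230,190:350];b=manip.read_camera("side")[145:235,170:330]
f=lambda i:cv2.resize(i[:,:,::-1],None,fx=3.4,fy=3.0,interpolation=cv2.INTER_CUBIC)
cv2.imwrite("pics/d2.png",np.vstack([f(a),f(b)]))
```

```text
[-3.24558966 -2.94161097 19.18132197] [0.5229344  0.16464319 0.05155217]
```

View pics/d2.png

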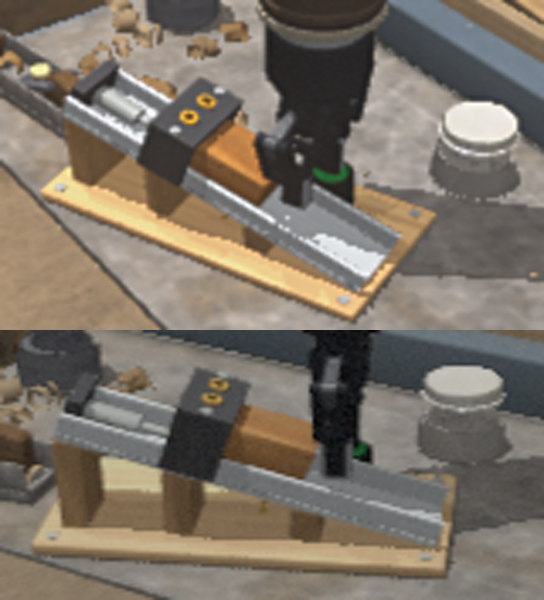

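The block has popped out and lies against the left finger, with its front at about (275,200) in the scene view. The right finger is on the button. I'll check that the button is bottomed by comparing it before and after with the predicted top outlines at 64, 58 and 54 mm.

```bash
python3 -m creep '[[0,0,0.0005,0],[0,0,0.0005,0],[0,0,0.0005,0],[0,0,0.0005,0]]'
python3 - <<'E'
from h import *
import cv2
out=[]
t=np.linspace(0,2*np.pi,60);B=np.array([.5325,.1393])
ims={"a":cv2.imread("pics/scene0.png"),"b":manip.read_camera("scene")[:,:,::-1].copy(),"c":cv2.imread("pics/side0.png"),"d":manip.read_camera("side")[:,:,::-1].copy()}
for k,im in ims.items():
    n="scene" if k in"ab" else "side"; x0,y0=(272,160) if k in"ab" else (257,170)
    g=cv2.resize(im[y0:y0+30,x0:x0+36],None,fx=10,fy=10,interpolation=cv2.INTER_NEAREST)
    for z,c in((.064,(0,0,255)),(.058,(255,0,255)),(.054,(255,255,0))):
        q=(proj(n,np.c_[B[0]+.015*np.cos(t),B[1]+.015*np.sin(t),0*t+z])-[x0,y0]+.5)*10
        cv2.polylines(g,[q.astype(int)],True,c,1)
    out.append(g)
cv2.imwrite("pics/btn.png",np.vstack([np.hstack(out[:2]),np.hstack(out[2:])]))
E
```

```text
t: 5.4
tcp_pos: [0.523, 0.1646, 0.0514]
tcp_rot: [3.14, -0.001, 0.394]
wrist_force: [-4.7, -3.8, 23.0]
grip_width: 0.0437
grasp_force: 12.9
```

View pics/btn.png

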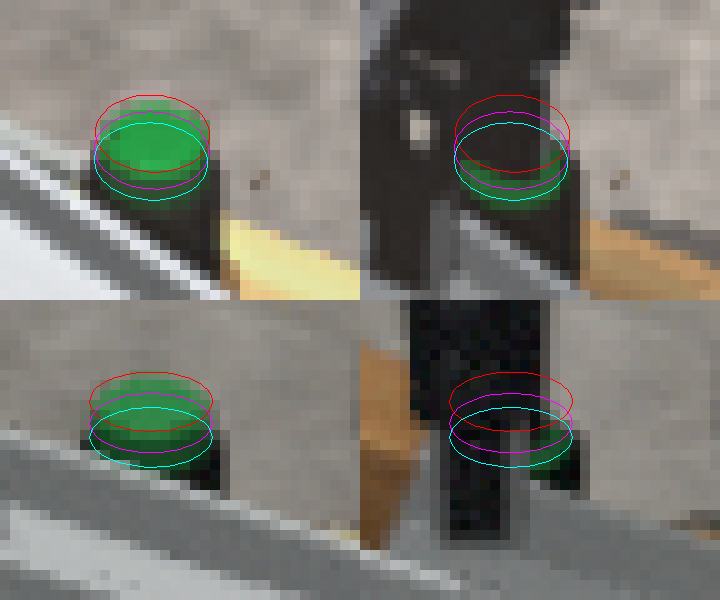

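The green top now matches the 54 mm outline in both views and the force rises stiffly (23 N), so the button is bottomed. The block rests on the other finger, so I'm handing in.

```bash
python3 -c "
from cell import manip
print(manip.close_job())"
```

```text
the job is handed in; nothing more can be done
None
```

The job is handed in: the button is held fully down (23 N at the wrist), and the ejected block lies in the chute against the other finger; I saw no other object move.

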